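# Push the failed power module out of the row

## Task

Three power-supply modules stand side by side, touching, on the grey bench mat. One has a red dot on top: it failed its test. Push it straight out of the row, sliding flat on the mat and keeping it square, until it lies wholly on the red-marked strip beside the row; leave the two green-dot modules where they are.

Things in the scene. Friction and masses are not known exactly. Their poses are not given: they have to be found in the camera images.
- failed: The failed module: aluminium box 46 x 95 x 30 mm (x, y, z) with a red dot (28 mm across) on the middle of its top; at the middle or either end of the row of three. Origin: centre of its underside, on the mat's top; x is its short axis, along the row, y its long axis, across the row. Loose: slides when pushed with a few newtons (0.2 to 0.45 kg).
- good_a: A good module, same size, with a green dot on top; touches its neighbour in the row along its 95 mm side (centre spacing 46.2 mm). Axes and origin as for the failed one. It is not fixed and slides as easily.
- good_b: The other good module, same as good_a.
- strip_red: Red-striped strip printed flat on the mat, 240 mm along x (along the row) by 140 mm along y (across it). Origin at its centre, at the mat's top, 3 mm above the bench. It lies on one side of the row, centre line 145 mm from the row's; a green-striped twin lies on the other side, both empty. Modules and strip share one yaw. A screwdriver lies beyond the row's far end.

How it is judged:
By the outcome, as a careful person would: the job done as asked, in the order asked, and still so for the second after the job is handed in, with the robot touching nothing.
It also fails if it takes over 40 s, if anything falls off the work surface, if the arm or the gripper's body presses on something with over 40 N, if the wrist force passes 120 N, or if a joint passes its speed limit or range.

## Robot

A 6-joint arm with a two-finger parallel gripper is mounted at the origin on the work surface. World frame = base frame: x ahead of the robot, y to its left, z up, the work surface at z = 0. Lengths are in m, angles in rad, forces in N, time in s.
With the tool pointing down it reaches from about 0.375 to 0.9 m from the base axis. Payload 3.1 kg.
Tool frame: the origin (TCP) lies between the finger pads; the fingertips stand robot.tip_extent ahead of it and the grasp point (between the pads) lies 3 mm ahead of it (robot.tip_extent is the distance from the TCP to the fingertips, in m); z points along the fingers, x is the direction in which the jaws open and shut, and the axes are right-handed (so a half turn about z gives the same grasp; the last joint's range is limited). The gripper opens to 87 mm and grips with 3 to 60 N. Pads are 19 mm wide; open, the fingers measure 117 mm over their backs; the gripper's body (75 mm by 190 mm) begins 51 mm behind the grasp point.
Start: joints at [1.159, 0.527, 1.433, -0, 1.181, -0.178], TCP at [0.144, 0.608, 0.245] pointing down, gripper open.
Joint ranges: [-3.08, 3.08], [-0.75, 2.2], [0.22, 2.44], [-1.43, 4.57], [0, 2.65], [-2.85, 2.85]. Speed limits (rad/s): [2.79, 2.79, 3.14, 3.14, 3.14, 3.14].

## Interface

Orientations are given as a unit quaternion [x, y, z, w].
In Python, from rig import robot, cams gives the robot as it stands.
- The arm moves only by the tool carry_out, never from a script. Its argument "steps" is a list of rows, each a list of 3 entries, a list of its own where there are three numbers: the shift along the world's x, y, z in cm, then the turn about the world's z in degrees, then the closure, from 0 (fully open) to 1 (shut). In form: [[[dx, dy, dz], spin, fingers], ...]. A call has 1 to 10 rows; each row shifts and turns the pose as measured when the row begins; what a row does not reach is not made up. A row lasts 1/10 s, in which the tool goes at most 50 mm and 8.59 degrees, less where a joint would pass 70% of its speed; a pose out of reach is approached as far as the arm can. A call with a gripper value outside its range is refused whole. The fingers move at their own pace and stop on an object; "squeeze" is the grip in N (left out, the last holds). Time passes only in rows, so rows that do not move let the fingers close. It gives the time, the measured TCP pose, the force and the opening at its end, in the units of the state.
- robot.get_obs(): the state, without advancing time (a new reading comes with each control period).
- cams.camera(name): name is "scene" or "top" or "wrist"; returns a dict with "pixels" (400x640x3 uint8, red, green, blue), "fx", "fy", "cx", "cy" (pixels), "k1" (the pictures are not rectified: a ray, as slopes to the right and down, at radius r is drawn at 1 + k1 r^2 times it, then the intrinsics apply), "eye" and "rotation" of the camera in the world. Camera axes: x right, y up, looking along -z (the intrinsics and any distortion apply to the point x, -y, -z); pixel columns grow to the right and rows downward; lengths in m; the calibration is good to about 2 mm. A picture is of the moment at which its call begins. There is no depth.
- robot.hand_in(): hands the job in, once; it reports no verdict.
The state is a dict: "time": time; "q": joint angles; "joint_velocities": joint speeds; "joint_torque": joint torques, N m; "position": TCP position; "tool_rot": TCP orientation; "ft_force": force on the tool from outside, world axes, zero at the start; "moment": the same for the moment, N m; "grip_width": finger opening in m.
Only numpy, scipy, OpenCV 4.12 (cv2) and the standard library are available. Lean on these libraries where they do the work, as an engineer would, in place of code of your own. Each camera call takes 0.05 s, during which the arm holds its last target. There are 200 camera calls.

## Working session

There is one attempt and no reset: what is moved stays moved. The work goes in short steps, Python scripts to look and compute and a tool call to move; the robot and the scene stay as the last step left them, time stands still between calls to the robot, and variables do not carry over. Pictures are saved under pics/ and viewed, about 8 in all and at most 12, crops included, and the job is handed in when it is done.

Besides the shell and the picture viewer there is one more tool, called after "Emit:" as name([rows], argument=value, ...), one row to a line, values as JSON. carry_out: Moves the arm, as the interface text tells. Its arguments: {"type":"object","properties":{"steps":{"type":"array"},"squeeze":{"type":"number"}},"required":["steps"]}

```bash
mkdir -p pics; ls; python3 - <<'E'
from rig import robot,cams
import cv2
print(robot.get_obs(), robot.tip_extent)
for n in ("top","scene"):
    c=cams.camera(n); cv2.imwrite(f"pics/{n}1.png",c["pixels"][:,:,::-1]); print({k:v for k,v in c.items() if k!="pixels"})
E
```

```text
pics
{'time': 0.0, 'q': array([ 1.15950019e+00,  5.28458630e-01,  1.43390435e+00, -4.29757216e-05,
        1.18138433e+00, -1.78508440e-01]), 'joint_velocities': array([ 6.50882938e-05, -8.18806014e-04,  6.58908248e-05, -3.26029097e-04,
        9.45847196e-04,  1.40346972e-04]), 'joint_torque': array([-1.16144103e-03, -4.40042210e+01, -1.76589704e+01,  6.31952821e-02,
        5.82905835e-02, -1.78745668e-04]), 'position': array([0.14389061, 0.60750562, 0.24357556]), 'tool_rot': array([ 7.84434056e-01,  6.20211295e-01, -9.40950374e-04,  5.25017441e-04]), 'ft_force': array([-0.46905127,  1.15348032, -0.19072227]), 'moment': array([-0.01272801,  0.08427371,  0.0113529 ]), 'grip_width': 0.08698859090863335} 0.022
{'fx': 381.4787549883379, 'fy': 381.4787549883379, 'cx': 322.03631771465837, 'cy': 193.26866403405694, 'k1': -0.0891678007776906, 'eye': array([0.51010562, 0.02651541, 0.68264132]), 'rotation': array([ 0.03152745, -0.02504404, -0.70553948,  0.70752587])}
{'fx': 430.55062929291154, 'fy': 430.55062929291154, 'cx': 326.8107602925327, 'cy': 199.7203662414227, 'k1': -0.1157880946898437, 'eye': array([0.95808634, 0.10734285, 0.5561134 ]), 'rotation': array([0.20739238, 0.25647988, 0.73671903, 0.59029785])}
```

View pics/top1.png

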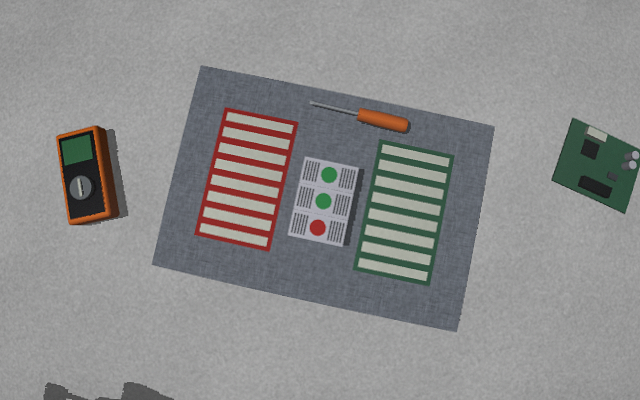

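View pics/scene1.png

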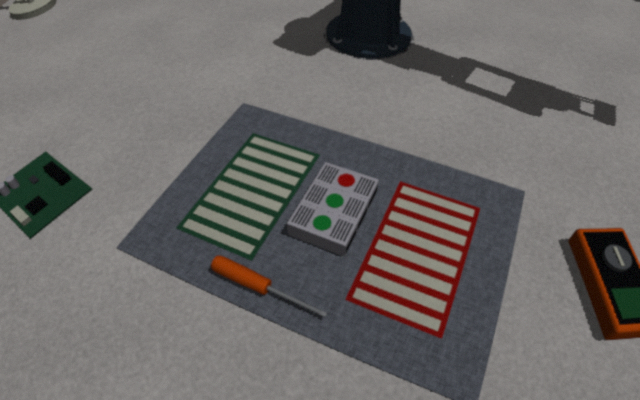

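The top view shows the red-dot module at the near end of the row, at (318,228). Green dots are at (323,201) and (329,175). The red strip is on the left (about 247,180), the green strip on the right, and the screwdriver beyond the far end. The scene view agrees.

```bash
cat > h.py <<'E'
import numpy as np, cv2
from scipy.spatial.transform import Rotation as R
from rig import robot,cams
def ray(c,uv,z):
    K=np.array([[c["fx"],0,c["cx"]],[0,c["fy"],c["cy"]],[0,0,1]])
    p=cv2.undistortPoints(np.float64(uv).reshape(-1,1,2),K,np.array([c["k1"],0,0,0.]))[:,0]
    d=R.from_quat(c["rotation"]).apply(np.c_[p[:,0],-p[:,1],-np.ones(len(p))])
    return c["eye"]+d*((z-c["eye"][2])/d[:,2])[:,None]
def blobs(c,col,amin=80):
    h=cv2.cvtColor(c["pixels"],cv2.COLOR_RGB2HSV); H,S,V=cv2.split(h)
    m={"red":((H<5)|(H>172))&(S>130)&(V>60),"green":(H>45)&(H<90)&(S>80)&(V>40)}[col].astype(np.uint8)
    cs,_=cv2.findContours(m,cv2.RETR_EXTERNAL,cv2.CHAIN_APPROX_NONE)
    return [k for k in cs if cv2.contourArea(k)>amin]
def look(n):
    c=cams.camera(n); out={}
    for col in("red","green"):
        for k in blobs(c,col):
            (_,_),(w,h),_=cv2.minAreaRect(k); a=cv2.contourArea(k); 
            if max(w,h)>1.8*min(w,h)-1e-6 or a>3000:
                r=cv2.boxPoints(cv2.minAreaRect(ray(c,k[:,0],.003)[:,:2].astype(np.float32)))
                print(n,col,"rect centre",r.mean(0).round(4),"sides",np.linalg.norm(r[1]-r[0]).round(4),np.linalg.norm(r[2]-r[1]).round(4),"yaw",[np.degrees(np.arctan2(*(r[i+1]-r[i])[::-1])).round(1) for i in(0,1)])
            else:
                p=ray(c,k[:,0],.033)[:,:2]; e=cv2.fitEllipse(p.astype(np.float32)*1000)
                print(n,col,"dot",(np.array(e[0])/1000).round(4),"diam",np.round(e[1],1))
    return c
E
python3 -c "
from h import *
look('top');look('scene')"
```

```text
top red dot [0.5046 0.0405] diam [24.7 24.7]
top red rect centre [0.5929 0.1702] sides 0.2393 0.1393 yaw [np.float32(-12.0), np.float32(78.0)]
top green dot [0.5497 0.0308] diam [24.6 25.9]
top green dot [0.5947 0.0212] diam [25.1 25.9]
top green rect centre [ 0.5324 -0.1139] sides 0.2396 0.1387 yaw [np.float32(-12.0), np.float32(78.0)]
top green dot [0.6407 0.4777] diam [52.5 66.8]
top green rect centre [ 0.6189 -0.4894] sides 0.1297 0.16 yaw [np.float32(-22.8), np.float32(67.2)]
scene red rect centre [0.5924 0.1694] sides 0.2407 0.1401 yaw [np.float32(-11.9), np.float32(78.1)]
scene red dot [0.5042 0.0393] diam [24.6 25.7]
scene green dot [0.6349 0.4682] diam [41.4 54.1]
scene green dot [0.5948 0.0202] diam [25.6 26. ]
scene green dot [0.5498 0.0298] diam [25.6 25.8]
scene green rect centre [ 0.6214 -0.4901] sides 0.1274 0.1594 yaw [np.float32(-22.6), np.float32(67.4)]
scene green rect centre [ 0.5327 -0.1149] sides 0.2401 0.1393 yaw [np.float32(-11.9), np.float32(78.1)]
```

Emit:
carry_out([
  [[1.9,-3.6,0],-5,1],
  [[1.9,-3.6,0],-5,1],
  [[1.9,-3.6,0],-5,1],
  [[1.9,-3.6,0],-5,1],
  [[1.9,-3.6,0],-5,1],
  [[1.9,-3.6,0],-5,1],
  [[1.9,-3.6,0],-5,1],
  [[1.9,-3.6,0],-5,1],
  [[1.9,-3.6,0],-5,1],
])

```text
time: 1.1
position: [0.3168, 0.2766, 0.243]
tool_rot: [0.965, 0.263, 0.002, -0.0]
ft_force: [0.6, 1.4, 0.4]
grip_width: 0.0228
```

Emit:
carry_out([
  [[1.9,-3.6,0],-5,1],
  [[1.9,-3.6,0],-5,1],
  [[1.9,-3.6,0],-5,1],
  [[1.9,-3.6,0],-5,1],
  [[1.9,-3.6,0],-5,1],
  [[1.9,-3.6,0],-5,1],
  [[1.9,-3.6,0],-5,1],
  [[1.9,-3.6,0],-4,1],
  [[0,0,0],0,1],
])

```text
time: 2.0
position: [0.4767, -0.0292, 0.2444]
tool_rot: [0.996, -0.093, 0.006, 0.001]
ft_force: [0.6, 0.3, 0.4]
grip_width: 0.0007
```

Emit:
carry_out([
  [[1.1,-1.1,-2],-1.3,1],
  [[0,0,-4],0,1],
  [[0,0,-4],0,1],
  [[0,0,-3],0,1],
  [[0,0,-2],0,1],
  [[0,0,0],0,1],
])

```text
time: 2.6
position: [0.4887, -0.0405, 0.0912]
tool_rot: [0.994, -0.105, 0.009, 0.001]
ft_force: [-0.6, 0.1, 0.2]
grip_width: 0.0001
```

```bash
python3 -c "
from h import *
o=robot.get_obs();print(o['position'],R.from_quat(o['tool_rot']).as_matrix()[:,0])
for n in ('wrist','scene'):
    c=look(n);cv2.imwrite(f'pics/{n}2.png',c['pixels'][:,:,::-1])"
```

```text
[ 0.48874099 -0.04051653  0.09120926] [ 0.97779388 -0.20881281  0.01778613]
wrist red dot [0.5043 0.0391] diam [26.4 26.5]
wrist red rect centre [0.5784 0.1012] sides 0.2396 0.0034 yaw [np.float32(-11.6), np.float32(78.4)]
wrist green rect centre [ 0.6403 -0.1666] sides 0.0065 0.0403 yaw [np.float32(-11.8), np.float32(78.2)]
wrist green rect centre [ 0.615  -0.1607] sides 0.0104 0.0403 yaw [np.float32(-11.7), np.float32(78.3)]
wrist green rect centre [ 0.5856 -0.1527] sides 0.0108 0.0378 yaw [np.float32(-12.0), np.float32(78.0)]
wrist green rect centre [ 0.5418 -0.0705] sides 0.2395 0.0489 yaw [np.float32(-12.5), np.float32(77.5)]
wrist green dot [0.5946 0.02  ] diam [27.  27.1]
wrist green dot [0.5496 0.0296] diam [26.8 27. ]
scene red rect centre [0.5924 0.1694] sides 0.2407 0.1401 yaw [np.float32(-11.9), np.float32(78.1)]
scene red dot [0.5042 0.0392] diam [24.6 25.5]
scene green dot [0.6349 0.4681] diam [41.7 56.1]
scene green dot [0.595  0.0203] diam [25.1 26.1]
scene green dot [0.5498 0.0297] diam [25.4 25.8]
scene green rect centre [ 0.6213 -0.4902] sides 0.1274 0.1594 yaw [np.float32(-22.8), np.float32(67.2)]
scene green rect centre [ 0.5329 -0.115 ] sides 0.2391 0.1392 yaw [np.float32(-11.9), np.float32(78.1)]
```

View pics/wrist2.png

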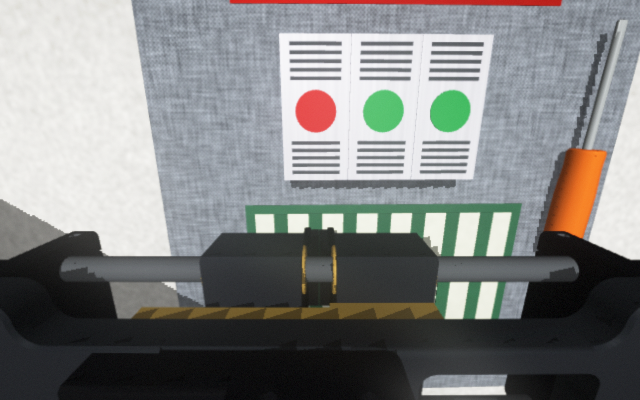

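Emit:
carry_out([
  [[-0.1,0,-2.5],0,1],
  [[0,0,-2],0,1],
  [[0,0,-1.3],0,1],
  [[0,0,0],0,1],
])

```text
time: 3.1
position: [0.495, -0.0415, 0.0405]
tool_rot: [0.994, -0.104, 0.019, 0.003]
ft_force: [0.4, -0.6, -0.0]
grip_width: 0.0008
```

```bash
python3 -c "
from h import *
o=robot.get_obs();print(o['position'],R.from_quat(o['tool_rot']).as_matrix().round(3),o['ft_force'])
c=cams.camera('top');cv2.imwrite('pics/top3.png',cv2.resize(c['pixels'][130:290,200:460,::-1],None,fx=3,fy=3))"
```

```text
[ 0.49495733 -0.04152982  0.04054912] [[ 0.978 -0.207  0.037]
 [-0.206 -0.978 -0.011]
 [ 0.038  0.003 -0.999]] [ 0.4477744  -0.56567536 -0.04559535]
```

View pics/top3.png

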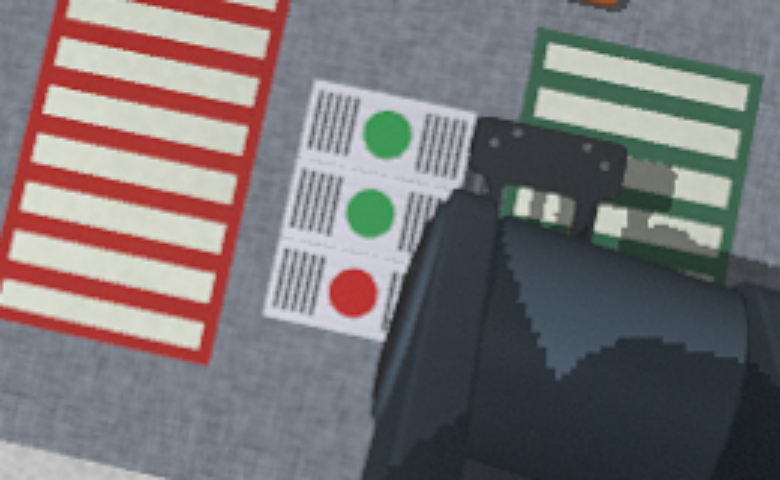

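Emit:
carry_out([
  [[-0.5,0.1,0],0,1],
  [[-0.4,0.1,-0.3],0,1],
  [[0,0,-0.3],0,1],
  [[0,0,0],0,1],
])

```text
time: 3.55
position: [0.4881, -0.0399, 0.0391]
tool_rot: [0.994, -0.104, 0.024, 0.004]
ft_force: [-0.8, -0.1, -0.2]
grip_width: 0.0005
```

```bash
cat >> h.py <<'E'
def rel():
    o=robot.get_obs();M=R.from_quat(o['tool_rot']).as_matrix();tip=o['position']+M[:,2]*.015
    d=tip[:2]-[.5044,.0397];u=np.array([.9781,-.2079]);v=np.array([.2079,.9781])
    print(o['time'],'tip',tip.round(4),'u,v from failed start',(d@u).round(4),(d@v).round(4),'jaw yaw',np.degrees(np.arctan2(M[1,0],M[0,0])).round(2),'z',M[:,2].round(3),'F',o['ft_force'].round(1),'q',o['q'].round(3))
E
python3 -c "
from h import *
rel()"
```

```text
3.55 tip [ 0.4888 -0.0401  0.0242] u,v from failed start 0.0013 -0.0813 jaw yaw -11.88 z [ 0.046 -0.013 -0.999] F [-0.8 -0.1 -0.2] q [-0.311  0.705  1.95   0.003  0.438 -0.106]
```

Emit:
carry_out([
  [[0.1,0.9,-0.5],0,1],
  [[0.1,0.9,-0.4],0,1],
  [[0,0,0],0,1],
])

```text
time: 3.85
position: [0.4905, -0.0207, 0.0297]
tool_rot: [0.994, -0.104, 0.024, 0.004]
ft_force: [0.6, -0.1, -0.6]
grip_width: 0.0004
```

```bash
python3 -c "
from h import *
rel()"
```

```text
3.85 tip [ 0.4912 -0.0209  0.0148] u,v from failed start -0.0003 -0.062 jaw yaw -11.93 z [ 0.047 -0.014 -0.999] F [ 0.6 -0.1 -0.6] q [-2.700e-01  7.260e-01  1.949e+00 -1.000e-03  4.180e-01 -6.000e-02]
```

Emit:
carry_out([
  [[0.2,1.0,0],0,1],
  [[0.25,1.2,0],0,1],
  [[0.25,1.2,0],0,1],
  [[0.25,1.2,0],0,1],
  [[0,0,0],0,1],
])

```text
time: 4.35
position: [0.5012, 0.0282, 0.0295]
tool_rot: [0.994, -0.103, 0.024, 0.005]
ft_force: [-0.1, 0.4, 0.4]
grip_width: 0.0002
```

```bash
python3 -c "
from h import *
rel();look('scene')
c=look('wrist');cv2.imwrite('pics/w4.png',c['pixels'][:,:,::-1])"
```

```text
4.35 tip [0.5019 0.028  0.0145] u,v from failed start -0.0 -0.012 jaw yaw -11.81 z [ 0.047 -0.015 -0.999] F [-0.1  0.4  0.4] q [-0.163  0.731  1.921 -0.017  0.441  0.059]
scene red dot [0.5143 0.0865] diam [24.3 25.4]
scene red rect centre [0.5924 0.1693] sides 0.2405 0.1401 yaw [np.float32(-11.9), np.float32(78.1)]
scene green dot [0.6348 0.4681] diam [41.7 56.5]
scene green dot [0.595  0.0202] diam [25.2 26. ]
scene green rect centre [ 0.5339 -0.105 ] sides 0.0093 0.0947 yaw [np.float32(-11.9), np.float32(78.1)]
scene green rect centre [ 0.5881 -0.1266] sides 0.1264 0.1392 yaw [np.float32(-11.9), np.float32(78.1)]
scene green rect centre [ 0.6214 -0.4901] sides 0.1274 0.1594 yaw [np.float32(-22.6), np.float32(67.4)]
wrist red dot [0.5143 0.0862] diam [26.9 27. ]
wrist red rect centre [0.6248 0.1164] sides 0.1561 0.0523 yaw [np.float32(-11.3), np.float32(78.7)]
wrist red rect centre [0.5273 0.1502] sides 0.0114 0.0194 yaw [np.float32(-12.5), np.float32(77.5)]
wrist red rect centre [0.483  0.1447] sides 0.0357 0.0471 yaw [np.float32(-11.7), np.float32(78.3)]
wrist green dot [ 0.5774 -0.0817] diam [ 9.2 19.6]
wrist green dot [ 0.5534 -0.0755] diam [ 9.2 18.3]
wrist green rect centre [ 0.6193 -0.13  ] sides 0.0078 0.0215 yaw [np.float32(-3.7), np.float32(86.3)]
wrist green rect centre [0.5628 0.0212] sides 0.0336 0.0159 yaw [np.float32(-31.2), np.float32(58.8)]
wrist green dot [0.5949 0.0209] diam [24.5 28.3]
```

View pics/w4.png

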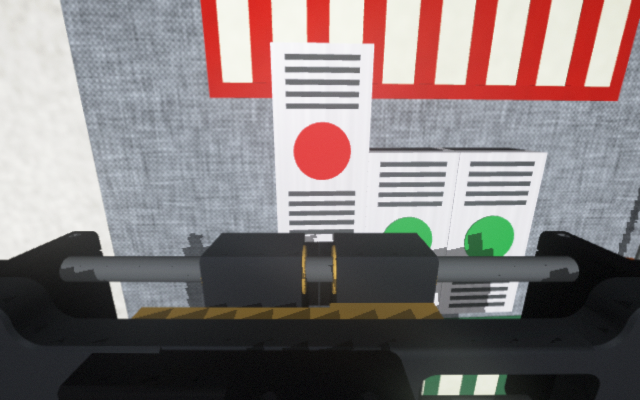

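The red-dot module is about half out, still square, and straight ahead of the fingers (dot at (322,151)). The green modules haven't moved. About 97 mm is left to push.

Emit:
carry_out([
  [[0.2,1.0,0],0,1],
  [[0.25,1.2,0],0,1],
  [[0.25,1.2,0],0,1],
  [[0.25,1.2,0],0,1],
  [[0,0,0],0,1],
])

```text
time: 4.95
position: [0.5109, 0.0758, 0.0294]
tool_rot: [0.994, -0.104, 0.024, 0.005]
ft_force: [-0.3, 0.4, 0.2]
grip_width: 0.0006
```

```bash
python3 -c "
from h import *
rel();look('scene')
c=look('wrist')" | grep -E 'tip|dot|wrist red'
```

```text
4.95 tip [0.5116 0.0756 0.0144] u,v from failed start -0.0004 0.0366 jaw yaw -11.98 z [ 0.046 -0.016 -0.999] F [-0.3  0.4  0.2] q [-0.062  0.738  1.882 -0.028  0.474  0.171]
scene red dot [0.5243 0.1341] diam [25.  25.3]
scene green dot [0.6349 0.468 ] diam [41.9 56.2]
scene green dot [0.5949 0.0202] diam [25.6 26.3]
wrist red dot [0.5243 0.1335] diam [26.9 27.1]
wrist red rect centre [0.6299 0.1401] sides 0.1561 0.1003 yaw [np.float32(-11.6), np.float32(78.4)]
wrist red rect centre [0.5373 0.1974] sides 0.0115 0.0199 yaw [np.float32(-12.7), np.float32(77.3)]
wrist red rect centre [0.488  0.1684] sides 0.0356 0.0958 yaw [np.float32(-11.9), np.float32(78.1)]
wrist green dot [ 0.563  -0.0293] diam [ 9.3 14.9]
wrist green dot [ 0.5872 -0.0353] diam [ 9.2 16.9]
```

Emit:
carry_out([
  [[0.2,1.0,0],0,1],
  [[0.25,1.2,0],0,1],
  [[0.25,1.2,0],0,1],
  [[0.25,1.2,0],0,1],
  [[0,0,0],0,1],
  [[-0.3,-1.5,0],0,1],
  [[-0.4,-2,0],0,1],
  [[0,0,3],0,1],
  [[0,0,4],0,1],
  [[0,0,4],0,1],
])

```text
time: 6.05
position: [0.5076, 0.0856, 0.1361]
tool_rot: [0.994, -0.105, 0.015, 0.006]
ft_force: [1.0, -0.4, -0.5]
grip_width: 0.0006
```

Emit:
carry_out([
  [[-0.5,-3,4],0,1],
  [[-0.5,-4,3],0,1],
  [[0,-4.5,0],0,1],
  [[0,-4.5,0],0,1],
  [[0,-4.5,0],0,1],
  [[0,-4.5,0],0,1],
  [[0,-4.5,0],0,1],
  [[0,0,0],0,1],
])

```text
time: 6.85
position: [0.4942, -0.2266, 0.214]
tool_rot: [0.994, -0.106, 0.024, 0.008]
ft_force: [0.2, -0.7, 0.5]
grip_width: 0.0007
```

```bash
python3 -c "
from h import *
rel();look('scene')
c=look('top');cv2.imwrite('pics/top5.png',c['pixels'][:,:,::-1])" | grep -vE '0.46|0.47|0.49'
```

```text
scene red rect centre [0.5924 0.1693] sides 0.2406 0.1401 yaw [np.float32(-11.9), np.float32(78.1)]
scene green dot [0.5949 0.0202] diam [25.4 26. ]
scene green dot [0.5498 0.0296] diam [25.2 25.8]
scene green rect centre [ 0.5328 -0.1151] sides 0.2396 0.1395 yaw [np.float32(-11.9), np.float32(78.1)]
top red rect centre [0.5929 0.1702] sides 0.2393 0.1393 yaw [np.float32(-12.0), np.float32(78.0)]
top green dot [0.5498 0.0308] diam [24.6 26. ]
top green rect centre [ 0.5797 -0.4325] sides 0.0129 0.0441 yaw [np.float32(-21.8), np.float32(68.2)]
top green dot [0.5948 0.0213] diam [25.2 25.9]
top green rect centre [ 0.5323 -0.1139] sides 0.2393 0.1387 yaw [np.float32(-12.0), np.float32(78.0)]
```

View pics/top5.png

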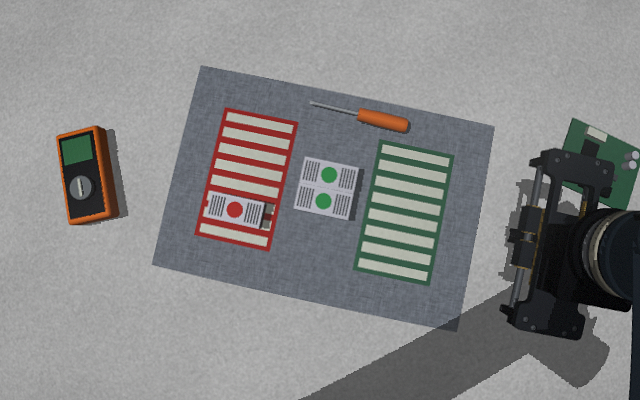

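The module lies on the red strip, dot at (235,209), and the green modules haven't moved. I'll compute its exact position and yaw.

```bash
python3 -c "
from h import *
U=np.array([[.9781,-.2079],[.2079,.9781]])
for n,S in (('top',[.5929,.1702]),('scene',[.5924,.1693])):
    c=cams.camera(n)
    h=cv2.cvtColor(c['pixels'],cv2.COLOR_RGB2HSV);m=(((h[...,0]<5)|(h[...,0]>172))&(h[...,1]>130)).astype(np.uint8)
    for k in cv2.findContours(m,cv2.RETR_LIST,cv2.CHAIN_APPROX_NONE)[0]:
        if 80<cv2.contourArea(k)<800:
            p=ray(c,k[:,0],.033)[:,:2].astype(np.float32)*1000; e=cv2.fitEllipse(p)
            if e[1][0]>20 and e[1][1]<30: print(n,e,'u,v mm from strip centre',U@(np.array(e[0])-np.array(S)*1000))
c=cams.camera('top');cv2.imwrite('pics/crop6.png',cv2.resize(c['pixels'][100:260,180:310,::-1],None,fx=3.7,fy=3.7,interpolation=cv2.INTER_CUBIC))"
```

```text
top ((534.5628051757812, 183.3006591796875), (25.051191329956055, 25.469383239746094), 143.277099609375) u,v mm from strip centre [-59.7832373    0.68545194]
scene ((534.2305908203125, 182.06468200683594), (25.141788482666016, 25.27117347717285), 106.498046875) u,v mm from strip centre [-59.54927651   0.3917153 ]
```

View pics/crop6.png

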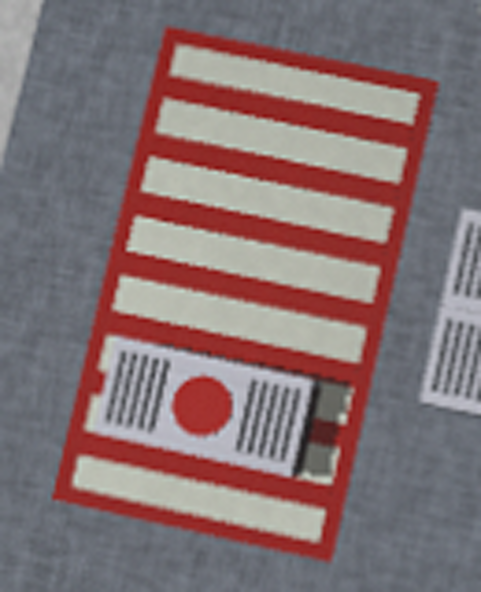

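The module is centred across the strip (v offset under 1 mm, two views agree) and square to the stripes.

```bash
python3 -c "
from rig import robot
print(robot.hand_in())"
```

```text
the job is handed in; nothing more can be done
None
```

The failed (red-dot) module is out of the row and lies wholly on the red-marked strip, and the job is handed in. I pushed it about 145 mm with the closed fingers flat against its end face, then backed off, lifted and moved the arm clear.

- **Failed module:** the top and scene views agree that it is within 1 mm of the strip's centre line across the row, about 22 mm inside each long edge. It is 60 mm from the strip's centre along the row, well inside the ends. In the last picture it looks square to the stripes, but I judged that by eye and did not measure its yaw.
- **Good modules:** both green dots are within about 0.2 mm of where they were before the push.
- **Arm:** it took about 7 s of the 40 s, and the wrist forces I read were about 1.5 N or less.
- **What went wrong:** the tool tilted about 2.7° and drifted several millimetres toward the neighbouring module on the way down. I corrected the position before touching anything; the tilt stayed and did no harm.

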